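Seat the weighing tray on the counting scale

TASK

Put the weighing tray back on the scale: lift it by its handle and settle its three ball feet fully home in the cone, the groove and the flat seat, so that it sits level without rocking. Bed it in with a straight, steady push of about one kilogram's weight (10 N) for half a second, never loading the scale with more than two kilograms (20 N), then let go. Carry the tray without tipping it and leave everything else on the table where it stands.

Things in the scene. Friction and masses are not known exactly. Their poses are not given: they have to be found in the camera images.
- tray: Loose round aluminium tray, 0.25 to 0.5 kg: plate 148 mm across with low rim, arch handle, and 34 mm wide pouring lip reaching 95 mm along its +x. z up. Origin under the plate's centre, level with the bottoms of its feet; plate underside 16 mm, top 21, rim 29, handle top 73 mm above it. Feet: three equal 14 mm polished steel balls (friction about 0.2). Starts standing on them on the table.
- tray_handle (a point): Middle of the tray's black handle bar, 66 mm above the tray's origin, over the plate's centre. The bar runs along the tray's x: 64 mm long, 12 mm wide (y), 14 mm tall. Uprights under its ends, from 24 mm out; free space beneath between them, down to the plate. Grip it across its 12 mm width.
- foot_left (a point): Centre of the ball foot at (-40, 48, 7) mm in the tray's frame; it belongs in the cone.
- foot_right (a point): Centre of the ball foot at (-40, -48, 7) mm in the tray's frame; it belongs in the groove.
- foot_tip (a point): Centre of the single ball foot under the pouring lip, at (55, 0, 7) mm in the tray's frame; it belongs on the flat seat.
- scale: White scale housing fixed on the table, 230 x 150 mm, 36 mm high, x from -125 to 105 mm, display and keys at its -x end. Origin at table height, z up. Carries three steel seat blocks. When all feet are seated the tray is level, its x along the scale's x (lip away from the display), its origin 53 mm and foot centres 60 mm above the scale's origin; a foot on a block beside its cone or groove is 3 mm higher.
- carrier_mid (a point): Fixed point (0, 0, 56) mm of the scale: middle of the range of the carrier that bears the seat blocks. The carrier is clamped up to 14 mm either way along the scale's x from here; its true shift is NOT in any reading: look, or feel for the seats by sliding the tray lightly along x. Its y and direction are exact; the clamp holds against 25 N. Seats lie along x at their stated places plus the shift.
- cone_mid (a point): Where the cone's mouth is at zero shift: (-40, 48, 56) mm of the scale. 45 degree conical hole, 12 mm across at the mouth, in the middle of a steel block 64 mm (x) by 36 mm (y), top at z = 56 mm. Moves with the carrier's unmeasured shift.
- groove_mid (a point): Where the middle of the groove is at zero shift: (-40, -48, 56) mm of the scale. 45 degree vee groove along y, 12 mm wide at its mouth, right across the middle of a steel block 64 mm (x) by 36 mm (y), top at z = 56 mm. Moves with the carrier's unmeasured shift.
- flat_mid (a point): Where the middle of the flat seat is at zero shift: (55, 0, 53) mm of the scale, the plain top of a steel block 64 mm (x) by 36 mm (y), 3 mm lower than the other two. All three blocks share one sprung carrier: firm up to about 4.5 N of total load, tray included, then it sinks straight down 0.4 mm per N to a stop 6 mm down, at about 19.5 N.
- bottle: Bystander, leave alone: blue drinking bottle, 66 mm across, 190 mm tall. Origin at the centre of its underside.
- jar: Bystander, leave alone: white screw-lid jar, 72 mm across, 75 mm tall. Origin at the centre of its underside.
- bowl: Bystander, leave alone: blue ceramic bowl, 110 mm across, 50 mm tall. Origin at the centre of its underside.
- tub: Bystander, leave alone: round red-brown tub with a clear lid, 84 mm across, 60 mm tall. Origin at the centre of its underside.
- glue: Bystander, leave alone: white glue stick standing upright between the tray and the scale, 26 mm across, 75 mm tall. Origin at the centre of its underside.
Mind the look-alikes: they are no part of the job. Leave any brown or purple look-alike of the tray alone.

How it is judged:
By the outcome, as a careful person would: the job done as asked, in the order asked, and still so for the second after the job is handed in, with the robot touching nothing.
It also fails if it takes over 64 s, if anything falls off the work surface, if the arm or the gripper's body presses on something with over 40 N, if the wrist force passes 120 N, or if a joint passes its speed limit or range.

ROBOT

A 6-joint arm with a two-finger parallel gripper is mounted at the origin on the work surface. World frame = base frame: x ahead of the robot, y to its left, z up, the work surface at z = 0. Lengths are in m, angles in rad, forces in N, time in s.
With the tool pointing down it reaches from about 0.425 to 0.95 m from the base axis. Payload 14.7 kg.
Tool frame: the origin (TCP) lies on the centre line of the jaws, within the pads' length; the fingertips stand 19 mm ahead of it and the grasp point (between the pads) is the TCP; z points along the fingers, y is the line along which they close (so a half turn about z gives the same grasp; the last joint's range is limited). The gripper opens to 85 mm and grips with 20 to 120 N. Pads are 22 mm wide; open, the fingers measure 114 mm over their backs; the gripper's body (76 mm by 85 mm) begins 54 mm behind the grasp point. The pads swing forward as they close: fully open they stand 13 mm farther back than shut.
Start: joints at [-1.334, 0.48, 1.596, -0, 1.065, -0.047], TCP at [0.182, -0.624, 0.25] pointing down, gripper open.
Joint ranges: [-2.75, 2.75], [-0.82, 2.05], [0.23, 2.67], [-1.56, 4.7], [0.09, 2.69], [-2.92, 2.92]. Speed limits (rad/s): [1.89, 1.89, 2.39, 3.01, 3.01, 3.01].

INTERFACE

Orientations are given as a unit quaternion [x, y, z, w].
In Python, from workcell import robot gives the robot as it stands.
- The arm moves only by the tool jog_arm, never from a script. Its argument "targets" is a list of rows, each an object with "twist": the turn, a rotation vector about the tool's x, y, z in degrees, a list of three; "xyz": the shift along the tool's x, y, z in cm, a list of three; "gripper": the closure, from -1 (fully open) to 1 (shut), so that 0 is half open. In form: [{"twist": [ax, ay, az], "xyz": [tx, ty, tz], "gripper": gripper}, ...]. A call has exactly 5 rows; each row shifts and turns the commanded pose from where the row before left it, along the tool's axes as they then stand; what a row does not reach is not made up. A row lasts 1/10 s, in which the tool goes at most 50 mm and 8.59 degrees, less where a joint would pass 70% of its speed; a pose out of reach is approached as far as the arm can. A call with a gripper value outside its range is refused whole. The fingers move at their own pace and stop on an object; "squeeze" is the grip in N (left out, the last holds). Time passes only in rows, so rows that do not move let the fingers close, or fill a call up. It gives the time, the measured TCP pose, the force, the opening and the grip force at its end, in the units of the state.
- robot.read_state(): the state, without advancing time (a new reading comes with each control period).
- robot.capture(name): name is "scene" or "top" or "wrist"; returns a dict with "img" (384x512x3 uint8, red, green, blue), "range_z" (384x512 float32, m along the optical axis (not along the pixel's ray), 0 where there is no reading), "camera_matrix" (3x3 intrinsics, pixels), "R" (3x3) and "t" (3): a world point X has camera coordinates R X + t. Camera axes: x right, y down, z forward; pixel columns grow to the right and rows downward; lengths in m; the calibration is good to about 2 mm. A picture is of the moment at which its call begins.
- robot.finish_job(): hands the job in; it is judged then, once.
Trained networks look in the newest picture that a camera, given by its name, has taken for a name from the list of things; names that differ only in an ending like _2 or _b are one class to them, and where a whole thing is asked for, a point or a joint stands for the part that bears it (a point fixed in the world has none). Each returns a list of dicts, best first, with "conf" (0 to 1); they miss things now and then, are a little off and sometimes report something else, mostly with a low value. They report only what shows in the picture. A call takes as long as a camera call. They do not tell look-alikes from the thing itself.
- robot.boxes_of(camera, target): "bbox" ([centre column, centre row, width, height] in pixels, round what is visible of it).
- robot.trace(camera, target): "pixels" (384x512 bool, what is visible of it) and "bbox" ([centre column, centre row, width, height] in pixels, round what is visible of it).
- robot.pinpoint(camera, target): "xy" ([column, row] in pixels: a listed point, or the origin of a listed thing).
The state is a dict: "time_s": time; "q": joint angles; "qvel": joint speeds; "tau": joint torques, N m; "eef_pos": TCP position; "eef_rot": TCP orientation; "contact_force": force on the tool from outside, world axes, zero at the start; "ft_torque": the same for the moment, N m; "finger_gap": opening from 0.0 (shut) to 1.0 (fully open); "gripper_force": force on a finger pad.
Only numpy, scipy, OpenCV 4.12 (cv2) and the standard library are available. Lean on these libraries where they do the work, as an engineer would, in place of code of your own. Each camera call takes 0.05 s, during which the arm holds its last target. There are 200 camera calls.

## Working session

There is one attempt and no reset: what is moved stays moved. The work goes in short steps, Python scripts to look and compute and a tool call to move; the robot and the scene stay as the last step left them, time stands still between calls to the robot, and variables do not carry over. Pictures are saved under pics/ and viewed, at most 10 in all, crops included, and the job is handed in when it is done.

Besides the shell and the picture viewer there is one more tool, called after "Request:" as name(argument=value, ...), one argument or row to a line, values as JSON. jog_arm: Moves the arm, as the interface text tells. Its arguments: {"type":"object","properties":{"targets":{"type":"array"},"squeeze":{"type":"number"}},"required":["targets"]}

```bash
mkdir -p pics
cat > h.py <<'E'
import numpy as np, cv2
from workcell import robot
def w(c,u,v,z=None,d=None):
    K=c["camera_matrix"];r=np.linalg.inv(K)@np.array([u,v,1.]);R=c["R"];t=c["t"]
    o=-R.T@t; dr=R.T@r
    s=d if d is not None else (z-o[2])/dr[2]
    return o+s*dr
def cloud(c):
    v,u=np.mgrid[0:384,0:512];K=c["camera_matrix"];d=c["range_z"]
    p=np.stack([(u-K[0,2])/K[0,0]*d,(v-K[1,2])/K[1,1]*d,d],-1)
    return (p-c["t"])@c["R"]
def proj(c,X):
    p=c["R"]@np.array(X)+c["t"];q=c["camera_matrix"]@p;return q[:2]/q[2]
E
python3 - <<'E'
from h import *
out=[]
for n in("scene","top"):
    c=robot.capture(n);np.savez(f"{n}.npz",**c)
    out.append(cv2.cvtColor(c["img"],cv2.COLOR_RGB2BGR))
    cv2.imwrite(f"pics/{n}0.png",cv2.resize(out[-1],(800,600)))
    for t,z in(("tray",0),("tray_handle",.066),("scale",0),("carrier_mid",.056),("foot_tip",.007),("cone_mid",.056),("groove_mid",.056),("flat_mid",.053),("glue",0),("bottle",0),("jar",0),("bowl",0),("tub",0)):
        for r in robot.pinpoint(n,t)[:3]: print(n,t,round(r["conf"],2),np.round(r["xy"]),np.round(w(c,*r["xy"],z),3))
print(robot.read_state())
E
```

```text
scene tray 0.81 [294. 167.] [0.336 0.181 0.   ]
scene tray 0.68 [152. 180.] [ 0.267 -0.277  0.   ]
scene tray 0.68 [ 92. 267.] [ 0.595 -0.443  0.   ]
scene tray_handle 0.76 [147. 159.] [ 0.241 -0.278  0.066]
scene tray_handle 0.69 [324. 178.] [0.509 0.204 0.066]
scene tray_handle 0.68 [294. 146.] [0.31  0.19  0.066]
scene scale 0.76 [192. 232.] [ 0.545 -0.192  0.   ]
scene carrier_mid 0.88 [189. 219.] [ 0.557 -0.194  0.056]
scene foot_tip 0.93 [162. 184.] [ 0.308 -0.246  0.007]
scene foot_tip 0.75 [329. 207.] [0.567 0.196 0.007]
scene foot_tip 0.56 [275. 163.] [0.304 0.125 0.007]
scene cone_mid 0.87 [203. 199.] [ 0.483 -0.144  0.056]
scene cone_mid 0.37 [322. 181.] [0.508 0.198 0.056]
scene groove_mid 0.79 [168. 206.] [ 0.487 -0.239  0.056]
scene flat_mid 0.61 [189. 229.] [ 0.589 -0.199  0.053]
scene glue 0.68 [253. 205.] [ 0.487 -0.004  0.   ]
scene bottle 0.81 [411. 212.] [0.65  0.408 0.   ]
scene jar 0.63 [260. 285.] [ 0.767 -0.069  0.   ]
scene bowl 0.76 [313. 275.] [0.778 0.057 0.   ]
scene tub 0.6 [ 89. 272.] [ 0.608 -0.448  0.   ]
scene tub 0.31 [325. 179.] [0.428 0.25  0.   ]
[... 1210 characters left out ...]
q': array([-1.33361121e+00,  4.80199800e-01,  1.59631175e+00, -4.75143429e-05,
        1.06512702e+00, -4.66062583e-02]), 'qvel': array([ 7.41127203e-05,  4.30805501e-04,  1.15680715e-03,  3.68195315e-04,
        5.30197523e-05, -9.11500493e-05]), 'tau': array([-1.54003610e-03, -9.50481248e+01, -4.30648255e+01, -2.39704368e-04,
        1.11347537e-03,  5.70104100e-05]), 'eef_pos': array([ 0.18199504, -0.6239775 ,  0.2502923 ]), 'eef_rot': array([ 9.89948059e-01,  1.41431397e-01, -2.28736581e-05, -2.08752443e-05]), 'contact_force': array([-0.66344069, -0.07870708, -0.44911427]), 'ft_torque': array([ 0.05151862,  0.05665205, -0.01839987]), 'gripper_force': 0.0, 'finger_gap': 1.001622514389396}
```

View pics/scene0.png

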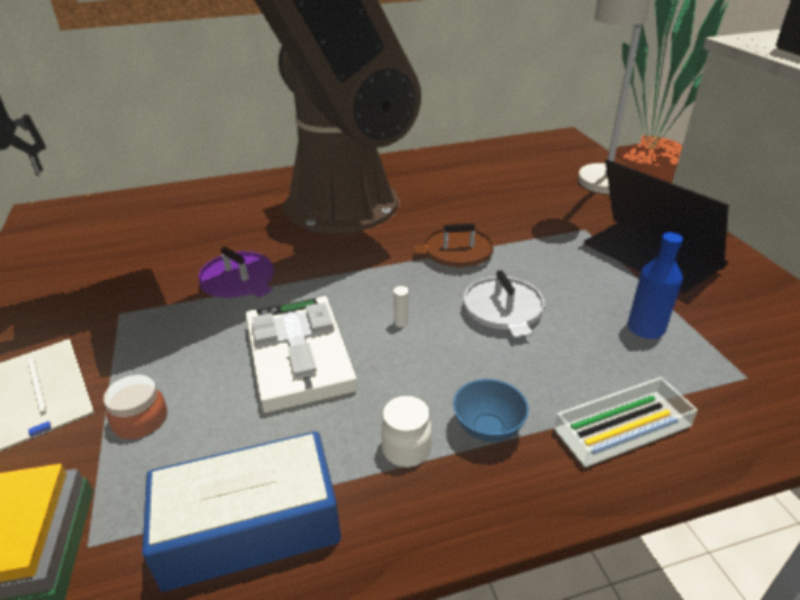

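View pics/top0.png

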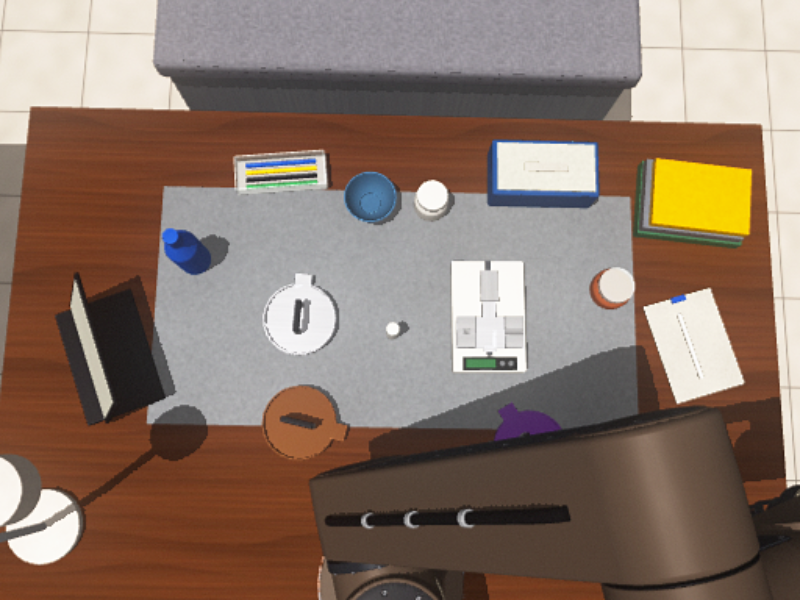

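Request:
jog_arm(
  targets=[
    {"twist": [0,0,8.1],"xyz": [1.5,-2,0],"gripper": -1},
    {"twist": [0,0,8.1],"xyz": [3,-4,0],"gripper": -1},
    {"twist": [0,0,0],"xyz": [3,-4,0],"gripper": -1},
    {"twist": [0,0,0],"xyz": [3,-4,0],"gripper": -1},
    {"twist": [0,0,0],"xyz": [3,-4,0],"gripper": -1},
  ],
)

```text
time_s: 1.9
eef_pos: [0.3054, -0.4351, 0.2504]
eef_rot: [1.0, 0.0, 0.0, 0.0]
contact_force: [1.6, -1.3, 0.5]
finger_gap: 1.001
gripper_force: 0.0
```

Request:
jog_arm(
  targets=[
    {"twist": [0,0,0],"xyz": [3,-4,0],"gripper": -1},
    {"twist": [0,0,0],"xyz": [3,-4,0],"gripper": -1},
    {"twist": [0,0,0],"xyz": [3,-4,-2],"gripper": -1},
    {"twist": [0,0,0],"xyz": [3,-4,-2],"gripper": -1},
    {"twist": [0,0,0],"xyz": [1,-4,-1],"gripper": -1},
  ],
)

```text
time_s: 2.4
eef_pos: [0.4327, -0.2411, 0.299]
eef_rot: [1.0, 0.001, 0.001, 0.001]
contact_force: [1.0, -0.7, -0.5]
finger_gap: 0.997
gripper_force: 0.0
```

Request:
jog_arm(
  targets=[
    {"twist": [0,0,0],"xyz": [0.5,-3,0],"gripper": -1},
    {"twist": [0,0,0],"xyz": [0,0,0],"gripper": -1},
    {"twist": [0,0,0],"xyz": [0,0,0],"gripper": -1},
    {"twist": [0,0,0],"xyz": [0,0,0],"gripper": -1},
    {"twist": [0,0,0],"xyz": [0,0,0],"gripper": -1},
  ],
)

```text
time_s: 2.9
eef_pos: [0.435, -0.2131, 0.2973]
eef_rot: [1.0, -0.0, -0.0, 0.0]
contact_force: [-0.8, -0.1, -0.2]
finger_gap: 1.001
gripper_force: 0.0
```

Run:
```python
from h import *
c=robot.capture("wrist");np.savez("wrist1.npz",**c)
cv2.imwrite("pics/w1.png",cv2.resize(cv2.cvtColor(c["img"],cv2.COLOR_RGB2BGR),(800,600)))
for t,z in(("scale",0),("carrier_mid",.056),("cone_mid",.056),("groove_mid",.056),("flat_mid",.053)):
    for r in robot.pinpoint("wrist",t)[:2]: print(t,round(r["conf"],2),np.round(r["xy"]),np.round(w(c,*r["xy"],z),4))
s=robot.read_state();print(s["time_s"],s["eef_pos"],s["eef_rot"],-c["R"].T@c["t"])
print(c["camera_matrix"],c["R"])
```

```text
scale 0.59 [239.  87.] [ 0.5367 -0.1897  0.    ]
cone_mid 0.92 [198. 118.] [ 0.4958 -0.1373  0.056 ]
cone_mid 0.23 [272. 115.] [ 0.5001 -0.2355  0.056 ]
groove_mid 0.66 [270. 116.] [ 0.4985 -0.2325  0.056 ]
flat_mid 0.73 [234.  32.] [ 0.596 -0.187  0.053]
3.2 [ 0.43505834 -0.21254358  0.29735343] [ 9.99999971e-01  2.27671035e-04 -7.33792111e-05 -3.06595903e-05] [ 0.51540932 -0.21350783  0.42133384]
[[267.84825428   0.         255.59739719]
 [  0.         267.84825428 191.92165947]
 [  0.           0.           1.        ]] [[-7.84213792e-04 -9.99999671e-01  2.08260669e-04]
 [-9.48612929e-01  8.09817148e-04  3.16437758e-01]
 [-3.16437823e-01  5.05960907e-05 -9.48613252e-01]]
```

View pics/w1.png

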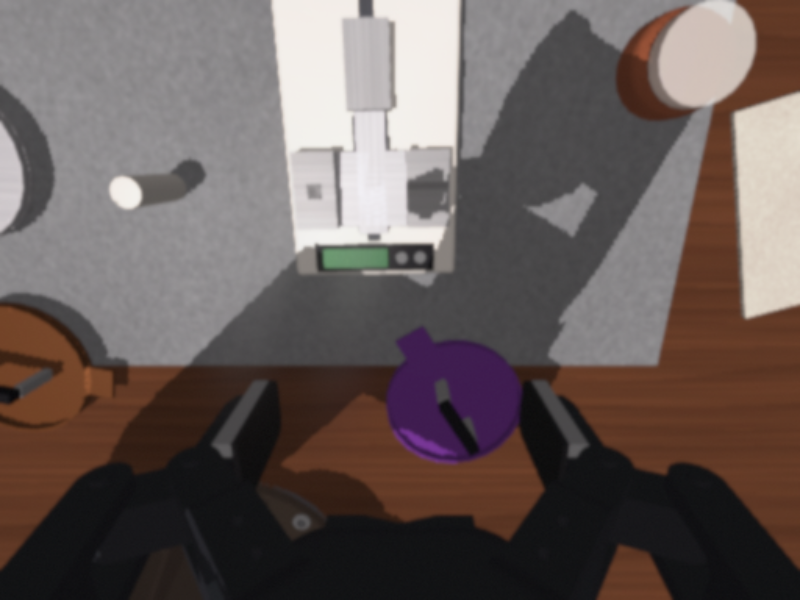

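Request:
jog_arm(
  targets=[
    {"twist": [0,0,0],"xyz": [2,-1,4],"gripper": -1},
    {"twist": [0,0,0],"xyz": [2,-1,4],"gripper": -1},
    {"twist": [0,0,0],"xyz": [1.5,-0.3,1.5],"gripper": -1},
    {"twist": [0,0,0],"xyz": [0,0,0],"gripper": -1},
    {"twist": [0,0,0],"xyz": [0,0,0],"gripper": -1},
  ],
)

```text
time_s: 3.7
eef_pos: [0.4899, -0.1892, 0.2024]
eef_rot: [1.0, 0.001, -0.0, -0.0]
contact_force: [-0.4, -0.7, 0.4]
finger_gap: 1.001
gripper_force: 0.0
```

Run:
```python
from h import *
c=robot.capture("wrist");np.savez("wrist2.npz",**c)
K,R,t=c["camera_matrix"],c["R"],c["t"]
# ortho at z=.056: px = 0.4mm ; cols: y from -.10 down to -.29 ; rows: x from .66 down to .42
def ortho(z):
    x0,y0,s=.66,-.09,.0004
    A=np.array([[0,-s,x0],[-s,0,y0],[0,0,z],[0,0,1]])
    H=K@np.c_[R,t]@A
    return cv2.warpPerspective(c["img"],H,(520,600),flags=cv2.WARP_INVERSE_MAP|cv2.INTER_CUBIC)
o=ortho(.056);cv2.imwrite("pics/o2.png",cv2.cvtColor(o,cv2.COLOR_RGB2BGR))
P=cloud(c);z=P[...,2];val=(c["range_z"]>0)
for lo,hi in((.031,.041),(.0545,.0575),(.0515,.0545)):
    m=val&(z>lo)&(z<hi)&(abs(P[...,0]-.55)<.16)&(abs(P[...,1]+.19)<.1)
    n,l,st,ce=cv2.connectedComponentsWithStats(m.astype(np.uint8))
    for i in range(1,n):
        if st[i,4]<150: continue
        p=P[l==i];r=cv2.minAreaRect(p[:,:2].astype(np.float32)*1000);print(lo,st[i,4],np.round(np.median(p[:,2]),4),[np.round(v,1) for v in r],np.round(p.min(0),4),np.round(p.max(0),4))
for tn,zz in(("scale",0),("carrier_mid",.056),("cone_mid",.056),("groove_mid",.056),("flat_mid",.053)):
    for r in robot.pinpoint("wrist",tn)[:2]: print(tn,round(r["conf"],2),np.round(r["xy"]),np.round(w(c,*r["xy"],zz),4))
s=robot.read_state();print(s["time_s"],s["eef_pos"],s["eef_rot"],s["contact_force"])
```

```text
0.031 18895 0.0364 [array([ 528.6, -188.3]), array([229.3, 150.3]), np.float64(0.9)] [ 0.413  -0.2648  0.0315] [ 0.6443 -0.1118  0.041 ]
0.0545 1871 0.0563 [array([ 491.2, -141. ]), array([64.5, 36.3]), np.float64(1.0)] [ 0.4589 -0.1595  0.0545] [ 0.5236 -0.1226  0.0575]
0.0545 903 0.0563 [array([ 511.1, -236.6]), array([27.7, 36.3]), np.float64(0.3)] [ 0.4972 -0.2548  0.0545] [ 0.525  -0.2184  0.0575]
0.0545 811 0.0563 [array([ 475.7, -237. ]), array([29.5, 36.3]), np.float64(1.8)] [ 0.4605 -0.2552  0.0545] [ 0.4907 -0.2191  0.0575]
0.0515 2627 0.0532 [array([ 587.1, -187.2]), array([64.1, 35.6]), np.float64(1.2)] [ 0.5548 -0.2056  0.0515] [ 0.6193 -0.1692  0.0545]
0.0515 176 0.0531 [array([ 492.7, -237.2]), array([ 9. , 35.5]), np.float64(0.6)] [ 0.4881 -0.2549  0.0515] [ 0.4972 -0.2194  0.0545]
scale 0.9 [255. 131.] [ 0.5377 -0.1891  0.    ]
scale 0.37 [252. 134.] [ 0.5346 -0.1852  0.    ]
carrier_mid 0.68 [255. 130.] [ 0.5444 -0.1886  0.056 ]
cone_mid 0.89 [208. 182.] [ 0.4914 -0.1393  0.056 ]
groove_mid 0.58 [300. 179.] [ 0.4946 -0.2365  0.056 ]
flat_mid 0.85 [253.  77.] [ 0.5929 -0.1868  0.053 ]
4.0 [ 0.49013734 -0.18954855  0.20333697] [9.99999709e-01 2.65033177e-04 6.50343799e-04 2.98511348e-04] [-0.00586688  1.08451524 -0.62470894]
```

View pics/o2.png

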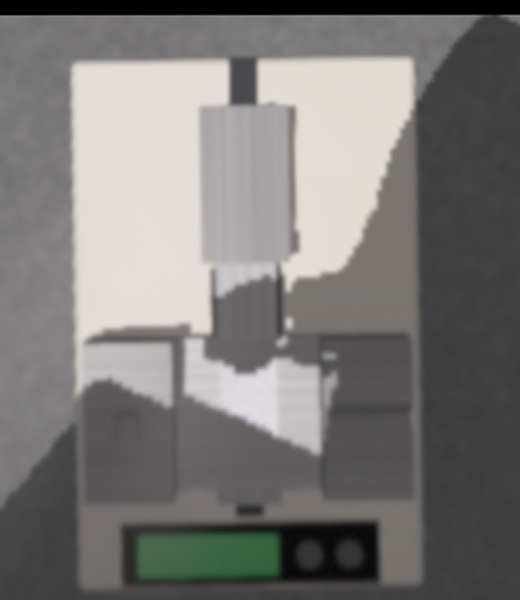

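Request:
jog_arm(
  targets=[
    {"twist": [0,0,0],"xyz": [-0.5,-3,-1],"gripper": -1},
    {"twist": [0,0,0],"xyz": [-0.5,-4.8,-1],"gripper": -1},
    {"twist": [0,0,0],"xyz": [-0.5,-4.8,-1],"gripper": -1},
    {"twist": [0,0,0],"xyz": [-0.5,-4.8,0],"gripper": -1},
    {"twist": [0,0,0],"xyz": [-0.5,-4.8,0],"gripper": -1},
  ],
)

```text
time_s: 4.5
eef_pos: [0.4647, 0.0343, 0.2334]
eef_rot: [1.0, 0.0, 0.001, -0.0]
contact_force: [1.0, 0.5, -0.1]
finger_gap: 0.998
gripper_force: 0.0
```

Request:
jog_arm(
  targets=[
    {"twist": [0,0,0],"xyz": [-0.5,-4.8,0],"gripper": -1},
    {"twist": [0,0,0],"xyz": [-0.5,-4.8,0],"gripper": -1},
    {"twist": [0,0,0],"xyz": [-0.5,-4.8,0],"gripper": -1},
    {"twist": [0,0,0],"xyz": [-0.5,-2.4,0],"gripper": -1},
    {"twist": [0,0,0],"xyz": [0,0,0],"gripper": -1},
  ],
)

```text
time_s: 5.0
eef_pos: [0.4442, 0.2035, 0.2329]
eef_rot: [1.0, 0.002, 0.0, -0.0]
contact_force: [-0.1, -0.1, 0.4]
finger_gap: 1.001
gripper_force: 0.0
```

Request:
jog_arm(
  targets=[
    {"twist": [0,0,0],"xyz": [0,0,0],"gripper": -0.6},
    {"twist": [0,0,0],"xyz": [0,0,0],"gripper": -0.4},
    {"twist": [0,0,0],"xyz": [0,0,0],"gripper": -0.4},
    {"twist": [0,0,0],"xyz": [0,0,0],"gripper": -0.4},
    {"twist": [0,0,0],"xyz": [0,0,0],"gripper": -0.4},
  ],
)

```text
time_s: 5.5
eef_pos: [0.4449, 0.2002, 0.2325]
eef_rot: [1.0, -0.0, 0.0, 0.0]
contact_force: [0.2, 0.3, -0.2]
finger_gap: 0.702
gripper_force: 0.0
```

Run:
```python
from h import *
c=robot.capture("wrist");np.savez("wrist3.npz",**c)
cv2.imwrite("pics/w3.png",cv2.resize(cv2.cvtColor(c["img"],cv2.COLOR_RGB2BGR),(800,600)))
P=cloud(c);z=P[...,2];val=(c["range_z"]>0)
near=val&(np.hypot(P[...,0]-.505,P[...,1]-.203)<.11)
for lo,hi in((.068,.079),(.024,.034),(.015,.034)):
    m=near&(z>lo)&(z<hi)
    n,l,st,ce=cv2.connectedComponentsWithStats(m.astype(np.uint8))
    for i in range(1,n):
        if st[i,4]<100: continue
        p=P[l==i];q=p[:,:2].astype(np.float32)*1000;r=cv2.minAreaRect(q);print(lo,st[i,4],np.round(np.median(p[:,2]),4),[np.round(v,1) for v in r],np.round(cv2.minEnclosingCircle(q)[0],1),np.round(p.min(0),4),np.round(p.max(0),4))
for tn,zz in(("tray",0),("tray_handle",.066),("foot_tip",.007)):
    for r in robot.pinpoint("wrist",tn)[:2]: print(tn,round(r["conf"],2),np.round(r["xy"]),np.round(w(c,*r["xy"],zz),4))
s=robot.read_state();print(s["time_s"],s["eef_pos"],s["eef_rot"],s["contact_force"],s["finger_gap"])
```

```text
0.068 764 0.0729 [array([515.7, 197.8]), array([12. , 63.9]), np.float64(86.9)] [515.7 196.5] [0.4837 0.1904 0.0698] [0.5475 0.2047 0.0756]
0.024 1264 0.0288 [array([514.1, 197.8]), array([146.1, 143.8]), np.float64(86.9)] [515.5 197.8] [0.4422 0.1249 0.0241] [0.5869 0.2708 0.0315]
0.015 12744 0.0212 [array([519.1, 194.6]), array([146.4, 155.4]), np.float64(46.9)] [526.8 198. ] [0.4422 0.1249 0.0178] [0.6109 0.2708 0.0315]
tray 0.96 [263. 256.] [0.3031 0.1885 0.    ]
tray 0.56 [256. 109.] [0.518  0.1994 0.    ]
tray_handle 0.6 [260. 280.] [0.3099 0.1947 0.066 ]
tray_handle 0.55 [257. 114.] [0.5146 0.1982 0.066 ]
foot_tip 0.87 [296. 266.] [0.291  0.1384 0.007 ]
foot_tip 0.62 [264.  61.] [0.5717 0.1904 0.007 ]
5.7 [0.44478321 0.20063401 0.23240791] [ 9.99999922e-01  3.92753878e-04 -4.75510274e-05  8.56327750e-06] [-0.26628684  0.0154628   0.14421609] 0.699063820120416
```

View pics/w3.png

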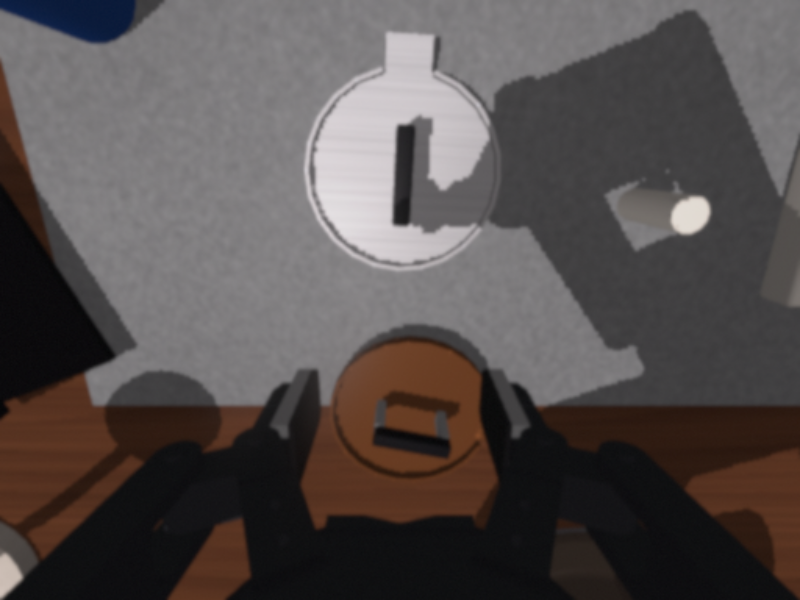

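Request:
jog_arm(
  targets=[
    {"twist": [0,0,3.1],"xyz": [0,0,1],"gripper": -0.4},
    {"twist": [0,0,0],"xyz": [3.5,0,3],"gripper": -0.4},
    {"twist": [0,0,0],"xyz": [3.6,-0.1,3],"gripper": -0.4},
    {"twist": [0,0,0],"xyz": [0,0,3],"gripper": -0.4},
    {"twist": [0,0,0],"xyz": [0,0,0],"gripper": -0.4},
  ],
)

```text
time_s: 6.2
eef_pos: [0.514, 0.1971, 0.129]
eef_rot: [1.0, -0.027, -0.003, 0.001]
contact_force: [-0.2, 0.6, 0.5]
finger_gap: 0.695
gripper_force: 0.0
```

Request:
jog_arm(
  targets=[
    {"twist": [0,0,0],"xyz": [0,0,3],"gripper": -0.4},
    {"twist": [0,0,0],"xyz": [0,0,2.5],"gripper": -0.4},
    {"twist": [0,0,0],"xyz": [0,0,1.1],"gripper": -0.4},
    {"twist": [0,0,0],"xyz": [0,0,0],"gripper": -0.4},
    {"twist": [0,0,0],"xyz": [0,0,0],"gripper": -0.4},
  ],
)

```text
time_s: 6.7
eef_pos: [0.5161, 0.1983, 0.0677]
eef_rot: [1.0, -0.026, 0.0, -0.0]
contact_force: [0.7, -0.5, 0.7]
finger_gap: 0.701
gripper_force: 0.0
```

Run:
```python
from h import *
s=robot.read_state();print(s["time_s"],s["eef_pos"],s["eef_rot"],s["contact_force"],s["finger_gap"])
```

```text
6.7 [0.51606527 0.19826949 0.06770188] [ 9.99650498e-01 -2.64325065e-02  4.26630969e-04 -1.49416226e-04] [ 0.74098066 -0.45412685  0.72007674] 0.700855080745477
```

Request:
jog_arm(
  targets=[
    {"twist": [0,0,0],"xyz": [0,0,0.15],"gripper": 0.3},
    {"twist": [0,0,0],"xyz": [0,0,0],"gripper": 0.7},
    {"twist": [0,0,0],"xyz": [0,0,0],"gripper": 1},
    {"twist": [0,0,0],"xyz": [0,0,0],"gripper": 1},
    {"twist": [0,0,0],"xyz": [0,0,0],"gripper": 1},
  ],
  squeeze=40,
)

```text
time_s: 7.2
eef_pos: [0.516, 0.1981, 0.0655]
eef_rot: [1.0, -0.027, 0.0, -0.0]
contact_force: [-1.8, -0.5, 7.5]
finger_gap: 0.138
gripper_force: 42.9
```

Request:
jog_arm(
  targets=[
    {"twist": [0,0,0],"xyz": [0,0,0],"gripper": 1},
    {"twist": [0,0,0],"xyz": [0,0,0],"gripper": 1},
    {"twist": [0,0,0],"xyz": [0,0,0],"gripper": 1},
    {"twist": [0,0,0],"xyz": [0,0,0],"gripper": 1},
    {"twist": [0,0,0],"xyz": [0,0,0],"gripper": 1},
  ],
)

```text
time_s: 7.7
eef_pos: [0.516, 0.1981, 0.0655]
eef_rot: [1.0, -0.027, 0.0, -0.0]
contact_force: [-1.3, 0.1, 8.5]
finger_gap: 0.133
gripper_force: 42.9
```

Request:
jog_arm(
  targets=[
    {"twist": [0,0,0],"xyz": [0,0,-0.5],"gripper": 1},
    {"twist": [0,0,0],"xyz": [0,0,-1],"gripper": 1},
    {"twist": [0,0,0],"xyz": [0,0,-1.5],"gripper": 1},
    {"twist": [0,0,0],"xyz": [0,0,-1],"gripper": 1},
    {"twist": [0,0,0],"xyz": [0,0,0],"gripper": 1},
  ],
)

```text
time_s: 8.2
eef_pos: [0.5166, 0.1983, 0.1066]
eef_rot: [1.0, -0.027, 0.001, -0.0]
contact_force: [1.3, 0.1, -5.1]
finger_gap: 0.135
gripper_force: 41.3
```

Request:
jog_arm(
  targets=[
    {"twist": [0,0,0],"xyz": [0,0,0],"gripper": 1},
    {"twist": [0,0,0],"xyz": [0,0,-2],"gripper": 1},
    {"twist": [0,0,0],"xyz": [0,0,-2.5],"gripper": 1},
    {"twist": [0,0,0],"xyz": [0,0,-2.5],"gripper": 1},
    {"twist": [0,0,0],"xyz": [0,0,-1],"gripper": 1},
  ],
)

```text
time_s: 8.7
eef_pos: [0.5163, 0.1982, 0.1863]
eef_rot: [1.0, -0.027, 0.001, -0.0]
contact_force: [0.0, 0.3, -3.9]
finger_gap: 0.128
gripper_force: 41.3
```

Request:
jog_arm(
  targets=[
    {"twist": [0,0,0],"xyz": [0,0,0],"gripper": 1},
    {"twist": [0,0,0],"xyz": [0,0,0],"gripper": 1},
    {"twist": [0,0,0],"xyz": [0,0,0],"gripper": 1},
    {"twist": [0,0,0],"xyz": [0,0,0],"gripper": 1},
    {"twist": [0,0,0],"xyz": [0,0,0],"gripper": 1},
  ],
)

```text
time_s: 9.2
eef_pos: [0.5154, 0.1979, 0.1842]
eef_rot: [1.0, -0.027, -0.001, 0.0]
contact_force: [-0.4, 0.8, -3.4]
finger_gap: 0.13
gripper_force: 41.3
```

Run:
```python
from h import *
c=robot.capture("wrist");np.savez("wrist4.npz",**c)
cv2.imwrite("pics/w4.png",cv2.resize(cv2.cvtColor(c["img"],cv2.COLOR_RGB2BGR),(800,600)))
s=robot.read_state();print(s["time_s"],s["eef_pos"],s["eef_rot"],s["contact_force"],s["ft_torque"],s["finger_gap"])
P=cloud(c);z=P[...,2];e=s["eef_pos"]
m=(c["range_z"]>0)&(np.hypot(P[...,0]-e[0],P[...,1]-e[1])<.11)&(abs(z-(e[2]-.045))<.012)
p=P[m]; A=np.c_[p[:,:2]-e[:2],np.ones(len(p))]; 
for _ in range(4):
    k,*_2=np.linalg.lstsq(A,p[:,2],rcond=None);r=abs(A@k-p[:,2]);A,p=A[r<.0015+np.median(r)],p[r<.0015+np.median(r)]
print(len(p),"tilt deg",np.degrees(k[:2]),k[2]-e[2])
```

```text
9.25 [0.51548163 0.19794204 0.18439351] [ 9.99647699e-01 -2.65385346e-02 -4.06847835e-04  1.34589331e-04] [-0.25159936  0.444727   -5.16297342] [ 0.02042819  0.01519432 -0.01569643] 0.13318396904094654
24942 tilt deg [-0.20776961 -0.03878355] -0.0446253710756766
```

View pics/w4.png

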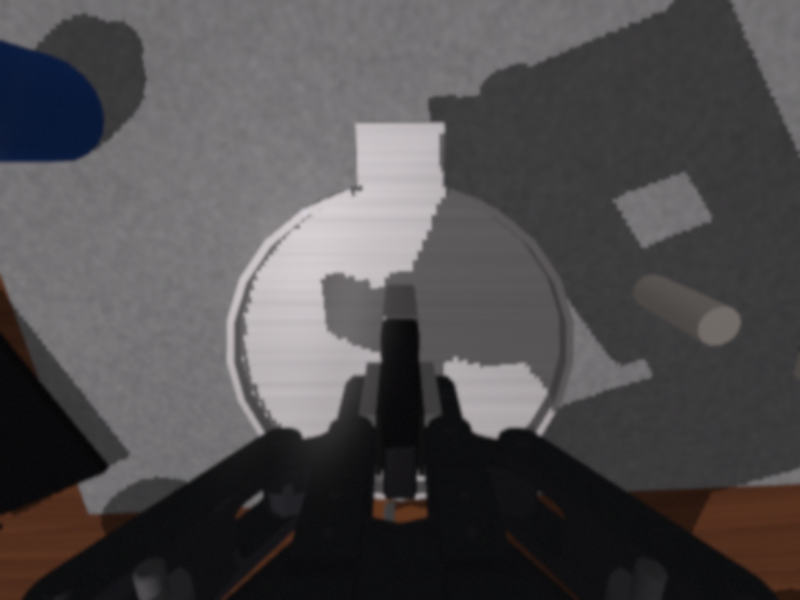

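Request:
jog_arm(
  targets=[
    {"twist": [0,0,-2],"xyz": [0,0.8,0],"gripper": 1},
    {"twist": [0,0,-2.1],"xyz": [0,1.6,0],"gripper": 1},
    {"twist": [0,0,0],"xyz": [0,2.6,0],"gripper": 1},
    {"twist": [0,0,0],"xyz": [0,3.6,0],"gripper": 1},
    {"twist": [0,0,0],"xyz": [0,4,0],"gripper": 1},
  ],
)

```text
time_s: 9.75
eef_pos: [0.5168, 0.0714, 0.1848]
eef_rot: [1.0, 0.01, 0.0, -0.0]
contact_force: [1.5, -0.7, -3.8]
finger_gap: 0.131
gripper_force: 41.3
```

Request:
jog_arm(
  targets=[
    {"twist": [0,0,0],"xyz": [0.2,4,0],"gripper": 1},
    {"twist": [0,0,0],"xyz": [0.3,4,0],"gripper": 1},
    {"twist": [0,0,0],"xyz": [0.3,4,0],"gripper": 1},
    {"twist": [0,0,0],"xyz": [0.2,4,0],"gripper": 1},
    {"twist": [0,0,0],"xyz": [0,4,0],"gripper": 1},
  ],
)

```text
time_s: 10.25
eef_pos: [0.5307, -0.1295, 0.1849]
eef_rot: [1.0, 0.009, 0.0, 0.0]
contact_force: [0.7, 0.2, -4.7]
finger_gap: 0.129
gripper_force: 41.2
```

Request:
jog_arm(
  targets=[
    {"twist": [0,0,0],"xyz": [0,3,0],"gripper": 1},
    {"twist": [0,0,0],"xyz": [0,2,0],"gripper": 1},
    {"twist": [0,0,0],"xyz": [0,1,0],"gripper": 1},
    {"twist": [0,0,0],"xyz": [0,0,0],"gripper": 1},
    {"twist": [0,0,0],"xyz": [0,0,0],"gripper": 1},
  ],
)

```text
time_s: 10.75
eef_pos: [0.5315, -0.187, 0.1848]
eef_rot: [1.0, 0.009, -0.0, -0.0]
contact_force: [0.1, -0.3, -4.7]
finger_gap: 0.134
gripper_force: 41.3
```

Request:
jog_arm(
  targets=[
    {"twist": [0,0,0],"xyz": [0,0,0],"gripper": 1},
    {"twist": [0,0,0],"xyz": [0,0,0],"gripper": 1},
    {"twist": [0,0,0],"xyz": [0,0,0],"gripper": 1},
    {"twist": [0,0,0],"xyz": [0,0,0],"gripper": 1},
    {"twist": [0,0,0],"xyz": [0,0,0],"gripper": 1},
  ],
)

```text
time_s: 11.25
eef_pos: [0.5318, -0.1875, 0.185]
eef_rot: [1.0, 0.009, 0.0, 0.0]
contact_force: [0.8, -0.2, -4.6]
finger_gap: 0.131
gripper_force: 41.3
```

```bash
cat > st.py <<'E'
from h import *
from scipy.spatial.transform import Rotation as Ro
import sys
s=robot.read_state();R=Ro.from_quat(s["eef_rot"]).as_matrix()
F=[s["contact_force"]];p=[s["eef_pos"]]
print("t",round(s["time_s"],2),"yaw",np.degrees(np.arctan2(R[1,0],R[0,0])).round(2),"zax",R[:,2].round(4),"gap",s["finger_gap"].round(3))
for _ in range(int(sys.argv[1]) if len(sys.argv)>1 else 4):
    robot.capture("top");s=robot.read_state();F.append(s["contact_force"]);p.append(s["eef_pos"])
p=np.mean(p,0);print("pos mm",(p*1000).round(1),"F",np.mean(F,0).round(2),"T",s["ft_torque"].round(3))
E
python3 st.py 6
```

```text
Traceback (most recent call last):
  File "st.py", line 6, in <module>
    print("t",round(s["time_s"],2),"yaw",np.degrees(np.arctan2(R[1,0],R[0,0])).round(2),"zax",R[:,2].round(4),"gap",s["finger_gap"].round(3))
                                                                                                                    ^^^^^^^^^^^^^^^^^^^^^
AttributeError: 'float' object has no attribute 'round'
```

```bash
sed -i 's/s\["finger_gap"\].round(3)/round(s["finger_gap"],3)/' st.py; python3 st.py 6
```

```text
t 11.25 yaw 1.08 zax [ 1.e-04 -0.e+00 -1.e+00] gap 0.131
pos mm [ 531.7 -187.7  185. ] F [ 0.17 -0.12 -4.31] T [-0.035 -0.021  0.038]
```

Request:
jog_arm(
  targets=[
    {"twist": [0,0,0],"xyz": [0.09,0.05,1],"gripper": 1},
    {"twist": [0,0,0],"xyz": [0,0,1.5],"gripper": 1},
    {"twist": [0,0,0],"xyz": [0,0,1.5],"gripper": 1},
    {"twist": [0,0,0],"xyz": [0,0,1.2],"gripper": 1},
    {"twist": [0,0,0],"xyz": [0,0,0.6],"gripper": 1},
  ],
)

```text
time_s: 12.05
eef_pos: [0.532, -0.188, 0.1254]
eef_rot: [1.0, 0.009, -0.001, -0.0]
contact_force: [-1.1, 0.3, -4.1]
finger_gap: 0.13
gripper_force: 41.2
```

Request:
jog_arm(
  targets=[
    {"twist": [0,0,0],"xyz": [0,0,0],"gripper": 1},
    {"twist": [0,0,0],"xyz": [0,0,0],"gripper": 1},
    {"twist": [0,0,0],"xyz": [0,0,0],"gripper": 1},
    {"twist": [0,0,0],"xyz": [0,0,0],"gripper": 1},
    {"twist": [0,0,0],"xyz": [0,0,0],"gripper": 1},
  ],
)

```text
time_s: 12.55
eef_pos: [0.5328, -0.1883, 0.1273]
eef_rot: [1.0, 0.009, 0.0, 0.0]
contact_force: [0.0, 0.2, -5.2]
finger_gap: 0.133
gripper_force: 41.2
```

```bash
python3 st.py 4
```

```text
t 12.55 yaw 1.06 zax [ 6.e-04 -2.e-04 -1.e+00] gap 0.133
pos mm [ 532.7 -188.3  127.2] F [-0.26  0.14 -4.68] T [ 0.013  0.043 -0.015]
```

Request:
jog_arm(
  targets=[
    {"twist": [0,0,0],"xyz": [0,0,0.25],"gripper": 1},
    {"twist": [0,0,0],"xyz": [0,0,0.25],"gripper": 1},
    {"twist": [0,0,0],"xyz": [0,0,0.1],"gripper": 1},
    {"twist": [0,0,0],"xyz": [0,0,0],"gripper": 1},
    {"twist": [0,0,0],"xyz": [0,0,0],"gripper": 1},
  ],
)

```text
time_s: 13.25
eef_pos: [0.5326, -0.1882, 0.1209]
eef_rot: [1.0, 0.009, -0.0, -0.0]
contact_force: [0.2, 0.1, -3.7]
finger_gap: 0.131
gripper_force: 41.3
```

```bash
python3 st.py 4
```

```text
t 13.25 yaw 1.06 zax [-1.e-04  1.e-04 -1.e+00] gap 0.131
pos mm [ 532.6 -188.2  121. ] F [ 0.06 -0.37 -3.95] T [0.011 0.043 0.01 ]
```

Request:
jog_arm(
  targets=[
    {"twist": [0,0,0],"xyz": [0,0,0.05],"gripper": 1},
    {"twist": [0,0,0],"xyz": [0,0,0.05],"gripper": 1},
    {"twist": [0,0,0],"xyz": [0,0,0],"gripper": 1},
    {"twist": [0,0,0],"xyz": [0,0,0],"gripper": 1},
    {"twist": [0,0,0],"xyz": [0,0,0],"gripper": 1},
  ],
)

```text
time_s: 13.95
eef_pos: [0.5326, -0.1882, 0.1199]
eef_rot: [1.0, 0.009, -0.0, -0.0]
contact_force: [-0.3, -0.3, -4.4]
finger_gap: 0.13
gripper_force: 41.3
```

```bash
python3 st.py 4
```

```text
t 13.95 yaw 1.06 zax [-0.  0. -1.] gap 0.13
pos mm [ 532.6 -188.2  120. ] F [ 0.07 -0.1  -4.47] T [-0.046  0.041 -0.072]
```

Request:
jog_arm(
  targets=[
    {"twist": [0,0,0],"xyz": [0,0,0.05],"gripper": 1},
    {"twist": [0,0,0],"xyz": [0,0,0.05],"gripper": 1},
    {"twist": [0,0,0],"xyz": [0,0,0],"gripper": 1},
    {"twist": [0,0,0],"xyz": [0,0,0],"gripper": 1},
    {"twist": [0,0,0],"xyz": [0,0,0],"gripper": 1},
  ],
)

```text
time_s: 14.65
eef_pos: [0.5326, -0.1882, 0.1189]
eef_rot: [1.0, 0.009, -0.0, -0.0]
contact_force: [1.1, -0.5, -4.9]
finger_gap: 0.132
gripper_force: 41.3
```

```bash
python3 st.py 5
```

```text
t 14.65 yaw 1.06 zax [-1.e-04  1.e-04 -1.e+00] gap 0.132
pos mm [ 532.6 -188.2  118.9] F [ 0.21 -0.32 -4.51] T [-0.016 -0.009 -0.018]
```

Request:
jog_arm(
  targets=[
    {"twist": [0,0,0],"xyz": [0,0,0.05],"gripper": 1},
    {"twist": [0,0,0],"xyz": [0,0,0],"gripper": 1},
    {"twist": [0,0,0],"xyz": [0,0,0],"gripper": 1},
    {"twist": [0,0,0],"xyz": [0,0,0],"gripper": 1},
    {"twist": [0,0,0],"xyz": [0,0,0],"gripper": 1},
  ],
)

```text
time_s: 15.4
eef_pos: [0.5327, -0.1882, 0.1185]
eef_rot: [1.0, 0.009, 0.0, 0.0]
contact_force: [-0.6, -0.3, 0.5]
finger_gap: 0.133
gripper_force: 41.9
```

```bash
python3 st.py 5
```

```text
t 15.4 yaw 1.06 zax [ 2.e-04 -1.e-04 -1.e+00] gap 0.133
pos mm [ 532.6 -188.2  118.5] F [-0.64 -0.12  0.37] T [0.065 0.147 0.045]
```

Request:
jog_arm(
  targets=[
    {"twist": [0,0,0],"xyz": [0,0,0.05],"gripper": 1},
    {"twist": [0,0,0],"xyz": [0,0,0.05],"gripper": 1},
    {"twist": [0,0,0],"xyz": [0,0,0.05],"gripper": 1},
    {"twist": [0,0,0],"xyz": [0,0,0.05],"gripper": 1},
    {"twist": [0,0,0],"xyz": [0,0,0],"gripper": 1},
  ],
)

```text
time_s: 16.15
eef_pos: [0.5327, -0.1882, 0.1165]
eef_rot: [1.0, 0.009, 0.0, 0.0]
contact_force: [-1.6, 0.7, 5.7]
finger_gap: 0.129
gripper_force: 42.6
```

```bash
python3 st.py 5
```

```text
t 16.15 yaw 1.06 zax [ 2.e-04 -1.e-04 -1.e+00] gap 0.129
pos mm [ 532.7 -188.2  116.5] F [-1.02 -0.07  5.16] T [ 0.097  0.268 -0.049]
```

Request:
jog_arm(
  targets=[
    {"twist": [0,0,0],"xyz": [-0.03,0,0.05],"gripper": 1},
    {"twist": [0,0,0],"xyz": [0,0,0.05],"gripper": 1},
    {"twist": [0,0,0],"xyz": [0,0,0.05],"gripper": 1},
    {"twist": [0,0,0],"xyz": [0,0,0.02],"gripper": 1},
    {"twist": [0,0,0],"xyz": [0,0,0],"gripper": 1},
  ],
)

```text
time_s: 16.9
eef_pos: [0.5326, -0.1883, 0.1151]
eef_rot: [1.0, 0.009, 0.0, 0.0]
contact_force: [-1.1, 1.3, 8.8]
finger_gap: 0.13
gripper_force: 43.0
```

```bash
python3 st.py 8
```

```text
t 16.9 yaw 1.06 zax [ 7.e-04 -2.e-04 -1.e+00] gap 0.13
pos mm [ 532.6 -188.3  115.1] F [-1.14  0.43  8.59] T [ 0.182  0.21  -0.05 ]
```

Request:
jog_arm(
  targets=[
    {"twist": [0,0,0],"xyz": [0,0,0.03],"gripper": 1},
    {"twist": [0,0,0],"xyz": [0,0,0],"gripper": 1},
    {"twist": [0,0,0],"xyz": [0,0,0],"gripper": 1},
    {"twist": [0,0,0],"xyz": [0,0,0],"gripper": 1},
    {"twist": [0,0,0],"xyz": [0,0,0],"gripper": 1},
  ],
)

```text
time_s: 17.8
eef_pos: [0.5326, -0.1883, 0.1148]
eef_rot: [1.0, 0.009, 0.0, 0.0]
contact_force: [-1.0, 0.7, 9.8]
finger_gap: 0.131
gripper_force: 43.1
```

```bash
python3 st.py 8
```

```text
t 17.8 yaw 1.06 zax [ 7.e-04 -2.e-04 -1.e+00] gap 0.131
pos mm [ 532.6 -188.3  114.8] F [-1.13  0.79  8.99] T [ 0.163  0.255 -0.063]
```

Request:
jog_arm(
  targets=[
    {"twist": [0,0,0],"xyz": [0,0,-0.1],"gripper": 1},
    {"twist": [0,0,0],"xyz": [0,0,-0.1],"gripper": 1},
    {"twist": [0,0,0],"xyz": [0,0,-0.1],"gripper": 1},
    {"twist": [0,0,0],"xyz": [0,0,-0.05],"gripper": 1},
    {"twist": [0,0,0],"xyz": [0,0,0],"gripper": 1},
  ],
)

```text
time_s: 18.7
eef_pos: [0.5324, -0.1882, 0.1179]
eef_rot: [1.0, 0.009, 0.0, 0.0]
contact_force: [0.2, -0.2, 1.2]
finger_gap: 0.133
gripper_force: 42.1
```

```bash
python3 st.py 5
```

```text
t 18.7 yaw 1.06 zax [ 1.e-04 -0.e+00 -1.e+00] gap 0.133
pos mm [ 532.3 -188.2  117.9] F [0.64 0.3  1.51] T [ 0.065 -0.092 -0.02 ]
```

Request:
jog_arm(
  targets=[
    {"twist": [0,0,0],"xyz": [0,0,0],"gripper": 0.6},
    {"twist": [0,0,0],"xyz": [0,0,0],"gripper": 0.4},
    {"twist": [0,0,0],"xyz": [0,0,0],"gripper": 0.2},
    {"twist": [0,0,0],"xyz": [0,0,0],"gripper": 0},
    {"twist": [0,0,0],"xyz": [0,0,0],"gripper": 0},
  ],
)

```text
time_s: 19.45
eef_pos: [0.5323, -0.1882, 0.1179]
eef_rot: [1.0, 0.009, -0.0, 0.0]
contact_force: [0.7, -0.3, 0.7]
finger_gap: 0.496
gripper_force: 0.0
```

Request:
jog_arm(
  targets=[
    {"twist": [0,0,0],"xyz": [0,0,-0.5],"gripper": 0},
    {"twist": [0,0,0],"xyz": [0,0,-1],"gripper": 0},
    {"twist": [0,0,0],"xyz": [0,0,-2],"gripper": 0},
    {"twist": [0,0,0],"xyz": [0,0,-3],"gripper": 0},
    {"twist": [0,0,0],"xyz": [0,0,-3],"gripper": 0},
  ],
)

```text
time_s: 19.95
eef_pos: [0.5321, -0.1881, 0.2146]
eef_rot: [1.0, 0.009, -0.0, -0.0]
contact_force: [0.8, -0.8, 0.8]
finger_gap: 0.503
gripper_force: 0.0
```

Request:
jog_arm(
  targets=[
    {"twist": [0,0,0],"xyz": [-3,0,-1],"gripper": 0},
    {"twist": [0,0,0],"xyz": [-3,0,0],"gripper": 0},
    {"twist": [0,0,0],"xyz": [-1,0,0],"gripper": 0},
    {"twist": [0,0,0],"xyz": [0,0,0],"gripper": 0},
    {"twist": [0,0,0],"xyz": [0,0,0],"gripper": 0},
  ],
)

```text
time_s: 20.45
eef_pos: [0.4633, -0.1898, 0.2235]
eef_rot: [1.0, 0.009, 0.001, 0.0]
contact_force: [-0.4, -0.3, -0.2]
finger_gap: 0.502
gripper_force: 0.0
```

```bash
python3 st.py 5
python3 - <<'E'
from h import *
c=robot.capture("wrist")
cv2.imwrite("pics/w5.png",cv2.resize(cv2.cvtColor(c["img"],cv2.COLOR_RGB2BGR),(800,600)))
P=cloud(c);z=P[...,2];e=np.array([.532,-.188]);ok=c["range_z"]>0
D=np.hypot(P[...,0]-e[0],P[...,1]-e[1])
m=ok&(D<.068)&(abs(z-.074)<.006)
p=P[m];A=np.c_[p[:,:2]-e,np.ones(len(p))]
for _ in range(4):
    k,*_2=np.linalg.lstsq(A,p[:,2],rcond=None);r=abs(A@k-p[:,2]);g=r<.0005+2*np.median(r);A,p=A[g],p[g]
print(len(p),"tilt",np.degrees(k[:2]).round(2),"top z",k[2].round(4),"(expect .074)")
h=P[ok&(D<.05)&(z>.118)&(z<.132)]
print(cv2.minAreaRect(h[:,:2].astype(np.float32)*1000),np.median(h[:,2]),"expect .126")
b=P[ok&(abs(P[...,0]-.59)<.05)&(abs(P[...,1]+.187)<.02)&(abs(z-.053)<.0015)];print(len(b))
E
```

```text
t 20.45 yaw 1.04 zax [ 1.3e-03 -5.0e-04 -1.0e+00] gap 0.502
pos mm [ 463.2 -189.6  223. ] F [ 0.2  -0.61 -0.05] T [-0.025  0.018 -0.048]
13920 tilt [-0.05  0.06] top z 0.074 (expect .074)
((532.085693359375, -188.47401428222656), (62.48004913330078, 12.051912307739258), 0.8284851908683777) 0.12584524618432735 expect .126
0
```

View pics/w5.png

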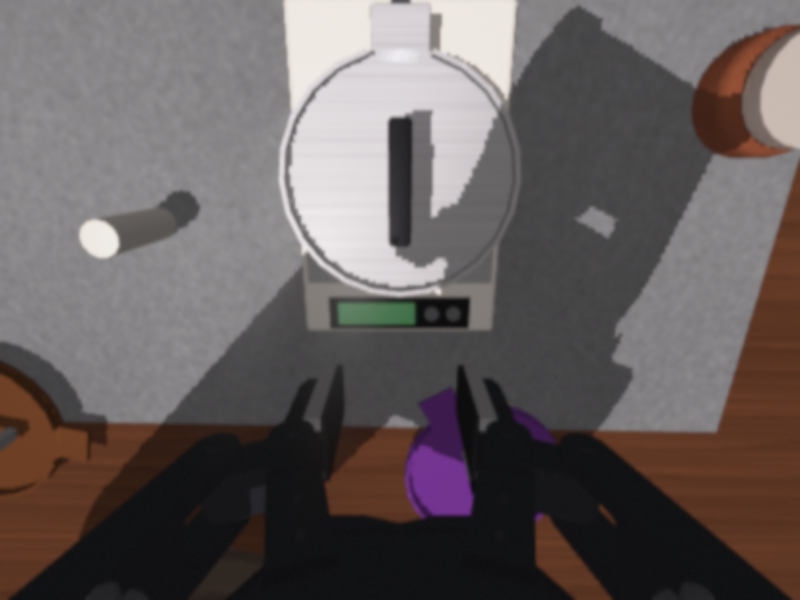

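The picture shows the tray level on the scale, its handle at about (400,180) and its lip pointing away from the display. The plate top is at 74.0 mm and the tilt under 0.1°, which is where it should be with all three feet home. The gripper is clear.

```bash
python3 -c "
from workcell import robot
print(robot.finish_job())"
```

```text
the job is handed in; nothing more can be done
None
```

The tray is back on the scale and handed in: it measures level (under 0.1° tilt) at full seated height. It was bedded in with a steady push of about 9 N for over half a second (about 13.5 N total on the scale), then released.

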